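Turn the tasting tray round in its sleeve

TASK

The little cake tray in the white card sleeve on the sloping stand was pushed in back to front, so its pull tab is hidden inside and it cannot close. Slide the tray right out, lay the loose slice of cake from the table flat in its big empty compartment, turn the tray end for end and slide it back into the sleeve, open side up and fully home, so that only the pull tab shows. Do not disturb the rattan ball, the stamp, the label stack or the honey jar.

Things in the scene. Friction and masses are not known exactly. Their poses are not given: they have to be found in the camera images.
- sleeve: Fixed white card sleeve on a sloping wooden board (place and yaw vary). Origin: on the board, where the tray's origin lies when home, 45 mm over the table. y level along the sleeve, mouth at -80 mm, inner face of closed end at +80; x up the slope; z square out of the board, leaning 30 degrees from vertical to the robot. Inside: x -26.5 to 28.5, z 0 to 34 mm; walls 3 mm.
- mouth (a point): Point on the board in the middle of the sleeve's open mouth: sleeve (0, -80, 0) mm, axes as the sleeve's. Two card flaps flare outward there, over 17 mm in front of the mouth: the one on the up-slope side from x = 30 to 37 mm, the top one up to z = 42 mm.
- landing (a point): Middle of the open landing in front of the mouth: sleeve (0, -180, 0) mm. The flat board goes on from sleeve y -80 to -281 mm, x to +43 mm. Along its lower edge runs a lip, 8 mm high (z), 6 mm thick, inner face at x = -25.5 mm; the tray leans and slides on it. The upper edge is open.
- tray: Open wooden tray 50 x 160 x 30 mm, about 0.16 kg, walls and floor 3 mm. Origin: centre of its underside; y along it, z out of the open side. Starts back to front (axes parallel to the sleeve's), plain end 30 to 50 mm out. Partition at y = 23 to 26 mm; big compartment y -77 to 23, x -22 to 22, empty; the small one holds a fixed dark slice. Not fastened, ordinary friction.
- tab (a point): Middle of the outer face of the tray's pull tab, a solid block 20 mm wide (tray x), 16 mm long (y), 12 mm high, its top 6 mm below the rim (18 mm to its middle above the underside), in the centre of the end wall at tray y = +80; this point is at tray (0, 96, 18) mm.
- plain_end (a point): Middle of the outer face of the tray's plain end wall, at tray (0, -80, 18) mm.
- big_compartment (a point): Centre of the floor of the tray's big compartment, at tray (0, -27, 3) mm.
- slice: Loose cake slice, a yellow wedge with rounded edges, 32 (x) x 35 (y) x 19 mm high, 22 g. Origin: centre of its underside; z up. Its broad outer face (about 33 mm) and its blunt inner face (about 11 mm) are parallel, 34 mm apart: they look along +117 and -63 degrees from its x axis, the best faces to grip. Stands on the table at the front, any yaw; it, the ball and the label stack change places.
- ball: Rattan ball with a flat foot, about 60 mm, 56 mm high. Origin: underside. Leave it alone.
- stamp: Wooden hand stamp, 26 x 34 mm foot, 62 mm high, standing. Origin: underside. Leave it alone.
- labels: Stack of gift labels, 31 x 45 mm, 10 mm high. Origin: underside. Leave it alone.
- jar: Honey jar, 64 mm across, 97 mm high, behind the landing. Origin: underside. Leave it alone.
Mind the look-alikes: they are no part of the job. Of the things shaped like the slice, the yellow one is meant.

How it is judged:
On the way:
1. the tray has been drawn right out of the sleeve (distance between tray and sleeve above 0.165 m), for 0.1 s.
At the end, for the whole second after the job is handed in: The tray is home in the sleeve, turned end for end: within 4 mm along y and z and 5 mm along x of the sleeve origin, open side out, tab outside the mouth; the slice lies flat (within 0.4 rad) on the floor of the big compartment; both at rest (x of tray in the frame of sleeve between -0.004 and 0.006 m and y of tray in the frame of sleeve between -0.004 and 0.004 m and z of tray in the frame of sleeve between -0.004 and 0.004 m and y of tab in the frame of sleeve below -0.09 m and x of slice in the frame of tray between -0.022 and 0.022 m and y of slice in the frame of tray between -0.077 and 0.023 m and z of slice in the frame of tray between -0.001 and 0.012 m and angle between the z axis of slice and the z axis of tray, either way round below 0.4 rad and linear speed of each of tray, slice below 0.01 m/s); the robot touches nothing.
It fails at once if the rattan ball is disturbed (shifted by more than 25 mm) (distance of ball from where it was at the start of the episode above 0.025 m).
It fails at once if the stamp is disturbed (shifted by more than 25 mm) (distance of stamp from where it was at the start of the episode above 0.025 m).
It fails at once if the label stack is disturbed (shifted by more than 25 mm) (distance of labels from where it was at the start of the episode above 0.025 m).
It fails at once if the honey jar is disturbed (shifted by more than 25 mm) (distance of jar from where it was at the start of the episode above 0.025 m).
It fails at once if the stamp or the honey jar is tipped over (angle between any of stamp, jar's own z axis and vertical above 0.5 rad).
It also fails if it takes over 72 s, if anything falls off the work surface, if the arm or the gripper's body presses on something with over 40 N, if the wrist force passes 120 N, or if a joint passes its speed limit or range.

ROBOT

A 6-joint arm with a two-finger parallel gripper is mounted at the origin on a cart in front of the work surface, level with it; the furniture and walls round the work are solid. World frame = base frame: x ahead of the robot, y to its left, z up, the work surface at z = 0. Lengths are in m, angles in rad, forces in N, time in s.
With the tool pointing down it reaches from about 0.3 to 0.875 m from the base axis. Payload 6.4 kg.
Tool frame: the origin (TCP) lies between the finger pads; the fingertips stand 19 mm ahead of it and the grasp point (between the pads) is the TCP (ctrl.tips_ahead is the z of the fingertips in the tool frame, in m); z points along the fingers, y is the line along which they close (so a half turn about z gives the same grasp; the last joint's range is limited). The gripper opens to 85 mm and grips with 20 to 120 N. Pads are 22 mm wide; open, the fingers measure 114 mm over their backs; the gripper's body (76 mm by 85 mm) begins 54 mm behind the grasp point. The pads swing forward as they close: fully open they stand 13 mm farther back than shut.
Start: joints at [0.947, 0.181, 1.607, -0, 1.354, -0.206], TCP at [0.233, 0.526, 0.25] pointing down, gripper open.
Joint ranges: [-2.99, 2.99], [-0.89, 2.07], [0.3, 2.58], [-1.14, 4.28], [0, 2.63], [-3.12, 3.12]. Speed limits (rad/s): [2.57, 2.57, 3.01, 3.14, 3.14, 3.14].

INTERFACE

Orientations are given as a unit quaternion [w, x, y, z].
In Python, from bench import readout, vision, ctrl gives the robot as it stands.
- The arm moves only by the tool play_rows, never from a script. Its arguments are lists of equal length, an entry for each row: "xyz": the shift along the tool's x, y, z in mm, a list of three; "rot": the turn, a rotation vector about the tool's x, y, z in rad, a list of three; "grip": the opening, from 0 (shut) to 1 (fully open). In form: {"xyz": [[x, y, z], ...], "rot": [[rx, ry, rz], ...], "grip": [grip, ...]}. A call has exactly 10 rows; each row is the pose to reach, as a shift and turn from the pose commanded when the call began, along the tool's axes at that moment; what a row does not reach only later rows make up. A row lasts 1/8 s, in which the tool goes at most 62.5 mm and 10.7 degrees, less where a joint would pass 70% of its speed; a pose out of reach is approached as far as the arm can. A call with a gripper value outside its range is refused whole. The fingers move at their own pace and stop on an object; the grip force is fixed at half the most. Time passes only in rows, so rows that repeat a pose let the fingers close, or fill a call up. It gives the time, the measured TCP pose, the force, the opening and the grip force at its end, in the units of the state.
- readout.get_obs(): the state, without advancing time (a new reading comes with each control period).
- vision.camera(name): name is "scene" or "top" or "wrist"; returns a dict with "color" (420x560x3 uint8, red, green, blue), "depth" (420x560 float32, m along the optical axis (not along the pixel's ray), 0 where there is no reading), "camera_matrix" (3x3 intrinsics, pixels), "k1" (the pictures are not rectified: a ray, as slopes to the right and down, at radius r is drawn at 1 + k1 r^2 times it, then the intrinsics apply), "extrinsics" (4x4, takes a point from camera to world coordinates); the wrist camera has in their place "hand_eye" (4x4, takes a point from camera to tool coordinates, whose origin is the TCP and whose axes are the flange's). Camera axes: x right, y down, z forward; pixel columns grow to the right and rows downward; lengths in m; the calibration is good to about 2 mm. A picture is of the moment at which its call begins: read the wrist's pose just before it.
- ctrl.hand_in(): hands the job in; it is judged then, once.
The state is a dict: "time_s": time; "q": joint angles; "dq": joint speeds; "joint_efforts": joint torques, N m; "eef_pos": TCP position; "eef_rot": TCP orientation; "wrist_force": force on the tool from outside, world axes, zero at the start; "torque": the same for the moment, N m; "opening": opening from 0.0 (shut) to 1.0 (fully open); "grasp_force": force on a finger pad.
Only numpy, scipy, OpenCV 4.12 (cv2) and the standard library are available. Lean on these libraries where they do the work, as an engineer would, in place of code of your own. Each camera call takes 0.05 s, during which the arm holds its last target. There are 200 camera calls.

## Working session

There is one attempt and no reset: what is moved stays moved. The work goes in short steps, Python scripts to look and compute and a tool call to move; the robot and the scene stay as the last step left them, time stands still between calls to the robot, and variables do not carry over. Pictures are saved under pics/ and viewed, at most 14 in all, crops included, and the job is handed in when it is done.

Besides the shell and the picture viewer there is one more tool, called after "Emit:" as a command line: name --argument value ..., lists and objects as JSON in quotes. play_rows: Moves the arm, as the interface text tells. Its arguments: {"type":"object","properties":{"xyz":{"type":"array","items":{"type":"array","items":{"type":"number"}}},"rot":{"type":"array","items":{"type":"array","items":{"type":"number"}}},"grip":{"type":"array","items":{"type":"number"}}},"required":["xyz","rot","grip"]}

```bash
mkdir -p pics; ls
cat > h.py <<'E'
import numpy as np,cv2
from scipy.spatial.transform import Rotation as R
from bench import readout,vision,ctrl
def pose():
    o=readout.get_obs(); q=o['eef_rot']; return np.array(o['eef_pos']),R.from_quat([q[1],q[2],q[3],q[0]]).as_matrix()
def cam(n):
    p,Rm=pose(); c=vision.camera(n)
    if n=='wrist':
        T=np.eye(4);T[:3,:3]=Rm;T[:3,3]=p; c['T']=T@np.array(c['hand_eye'])
    else: c['T']=np.array(c['extrinsics'])
    return c
def rays(c,px):
    K=np.array(c['camera_matrix']); px=np.atleast_2d(px).astype(float)
    d=np.array([float(np.ravel(c['k1'])[0]),0,0,0])
    n=cv2.undistortPoints(px[:,None],K,d)[:,0]
    return np.c_[n,np.ones(len(n))]
def pts(c,px):  # via depth
    px=np.atleast_2d(px).astype(int); z=c['depth'][px[:,1],px[:,0]]
    P=rays(c,px)*z[:,None]; return P@c['T'][:3,:3].T+c['T'][:3,3]
def onz(c,px,h):
    d=rays(c,px)@c['T'][:3,:3].T; o=c['T'][:3,3]; return o+d*((h-o[2])/d[:,2])[:,None]
def cloud(c):
    h,w=c['depth'].shape; u,v=np.meshgrid(np.arange(w),np.arange(h)); return pts(c,np.c_[u.ravel(),v.ravel()]).reshape(h,w,3)
def save(c,name): cv2.imwrite('pics/'+name,c['color'][:,:,::-1])
E
python3 - <<'E'
from h import *
import pickle
for n in('scene','top'):
    c=cam(n); save(c,n+'0.png'); pickle.dump(c,open(n+'.pkl','wb')); print(n,c['T'].round(3).tolist(),c['k1'])
o=readout.get_obs();print(o)
E
```

```text
pics
scene [[0.687, -0.499, 0.529, 0.022], [-0.727, -0.483, 0.488, -0.586], [0.011, -0.72, -0.694, 0.761], [0.0, 0.0, 0.0, 1.0]] 0.020810448747340532
top [[-0.018, -0.99, 0.142, 0.412], [-1.0, 0.017, -0.009, -0.109], [0.006, -0.142, -0.99, 0.974], [0.0, 0.0, 0.0, 1.0]] -0.04539104037069335
{'time_s': 0.1, 'q': array([ 9.46713969e-01,  1.81464242e-01,  1.60789517e+00,  1.16687763e-05,
        1.35378616e+00, -2.06303204e-01]), 'dq': array([ 4.54869354e-05, -1.94790811e-03, -1.83097438e-03,  4.88883137e-04,
        3.72568908e-04, -1.23689625e-03]), 'joint_efforts': array([ 7.86772907e-04, -4.45871472e+01, -3.52242029e+01, -2.19218978e-04,
        4.08667984e-03, -2.46593248e-05]), 'eef_pos': array([0.23300612, 0.52517552, 0.24948183]), 'eef_rot': array([-3.18409053e-04,  2.07374914e-01,  9.78261234e-01, -7.08189974e-04]), 'wrist_force': array([ 0.39329687,  0.01877958, -0.93927384]), 'torque': array([-0.04526563, -0.06642327, -0.05021296]), 'grasp_force': 0.0, 'opening': 0.9958073616310883}
```

View pics/top0.png

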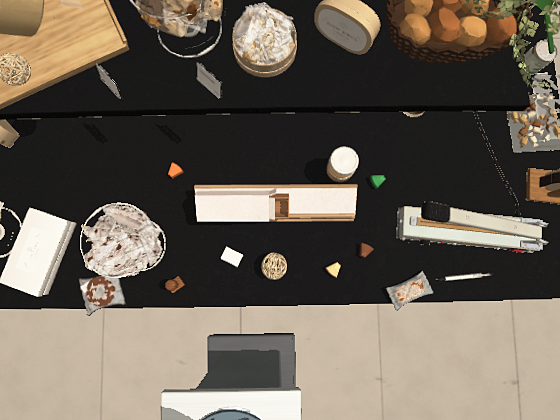

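View pics/scene0.png

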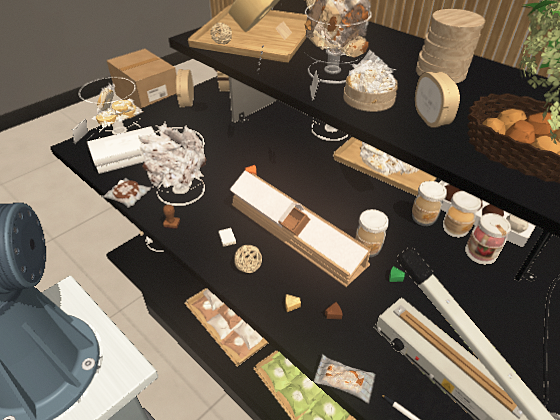

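The top view shows the sleeve at cols 195–275, rows 185–222, with its mouth at col 275. The tray sticks out to col 290, and the landing runs to col 357. The yellow slice is at (333,269), the ball (274,266), the labels (231,257), the stamp (176,284) and the jar (342,163).

Run:
```python
from h import *
import pickle
c=pickle.load(open('top.pkl','rb')); C=cloud(c); col=c['color'].astype(int)
hsv=cv2.cvtColor(c['color'],cv2.COLOR_RGB2HSV)
# sleeve top & landing white
w=((hsv[...,1]<60)&(hsv[...,2]>150)).astype(np.uint8)
for nm,(u0,u1,v0,v1) in dict(sleeve=(190,272,180,226),land=(292,362,180,226)).items():
    m=np.zeros_like(w); m[v0:v1,u0:u1]=w[v0:v1,u0:u1]
    P=C[m>0]; P=P[np.isfinite(P).all(1)]
    q=np.median(P,0); n=None; S=P
    for _ in range(4):
        q=S.mean(0); n=np.linalg.svd(S-q)[2][2]; n*=np.sign(n[2]); d=(P-q)@n; S=P[abs(d)<max(.002,np.median(abs(d))*2)]
    print(nm,len(P),len(S),q.round(4),n.round(3),'tilt',np.degrees(np.arccos(n[2])).round(1),'az',np.degrees(np.arctan2(n[1],n[0])).round(1), S.min(0).round(3),S.max(0).round(3))
    cn=max(cv2.findContours(m,0,1)[0],key=cv2.contourArea); print(cv2.minAreaRect(cn), cv2.approxPolyDP(cn,4,True)[:,0].tolist())
print('board strip col 320', [(v,hsv[v,320].tolist(),C[v,320].round(3).tolist()) for v in range(180,226,2)])
# slice yellow
for nm,lo,hi,box in(('slice',(18,60,90),(35,255,255),(315,350,255,285)),):
    m=cv2.inRange(hsv,lo,hi); k=np.zeros_like(m); u0,u1,v0,v1=box; k[v0:v1,u0:u1]=m[v0:v1,u0:u1]
    cn=max(cv2.findContours(k,0,1)[0],key=cv2.contourArea); print(nm,cv2.contourArea(cn),cv2.approxPolyDP(cn,1,True)[:,0].tolist()); P=C[k>0]; print(P.mean(0),P.min(0),P.max(0))
for nm,p in dict(ball=(274,266),lab=(231,257),stamp=(176,284),jar=(342,163),brown=(367,250),green=(378,181)).items(): print(nm,pts(c,p).round(3))
```

```text
sleeve 2543 2430 [ 0.5656 -0.0171  0.0815] [ 0.986 -0.024  0.165] tilt 80.5 az -1.4 [ 0.412 -0.109  0.057] [0.606 0.072 0.974]
((233.0, 204.5), (33.0, 76.0), 90.0) [[195, 189], [197, 221], [271, 218], [271, 188]]
land 1643 1321 [ 0.5777 -0.2215  0.0483] [-0.499  0.007  0.867] tilt 29.9 az 179.2 [ 0.55  -0.295  0.03 ] [ 0.604 -0.149  0.065]
((324.0, 200.5), (25.0, 64.0), 90.0) [[292, 188], [292, 213], [354, 213], [356, 188]]
board strip col 320 [(180, [0, 0, 17], [0.636, -0.22, 0.003]), (182, [150, 21, 12], [0.631, -0.22, 0.001]), (184, [16, 114, 132], [0.613, -0.213, 0.063]), (186, [15, 117, 201], [0.608, -0.213, 0.064]), (188, [18, 36, 244], [0.603, -0.212, 0.065]), (190, [16, 22, 249], [0.599, -0.213, 0.061]), (192, [15, 25, 246], [0.595, -0.213, 0.056]), (194, [15, 25, 247], [0.591, -0.213, 0.055]), (196, [16, 24, 248], [0.587, -0.213, 0.054]), (198, [16, 24, 247], [0.582, -0.213, 0.052]), (200, [16, 23, 249], [0.578, -0.213, 0.052]), (202, [16, 23, 248], [0.574, -0.213, 0.048]), (204, [16, 23, 249], [0.57, -0.214, 0.044]), (206, [15, 23, 249], [0.565, -0.213, 0.043]), (208, [17, 21, 250], [0.561, -0.214, 0.038]), (210, [17, 21, 250], [0.557, -0.214, 0.038]), (212, [17, 14, 254], [0.553, -0.214, 0.033]), (214, [15, 114, 202], [0.547, -0.213, 0.041]), (216, [15, 114, 202], [0.542, -0.213, 0.039]), (218, [16, 111, 83], [0.541, -0.215, 0.017]), (220, [15, 113, 179], [0.537, -0.217, 0.005]), (222, [110, 77, 20], [0.533, -0.217, 0.002]), (224, [15, 18, 28], [0.529, -0.217, -0.002])]
slice 87.5 [[337, 262], [326, 269], [327, 268], [331, 273], [336, 276], [339, 267]]
[ 0.4211925  -0.24228149  0.02827366] [ 0.40675314 -0.25611732  0.0019984 ] [ 0.43656268 -0.10902704  0.97421481]
ball [[ 0.43  -0.105 -0.001]]
lab [[ 0.453 -0.005  0.012]]
stamp [[0.393 0.115 0.046]]
jar [[ 0.652 -0.259  0.096]]
brown [[ 0.463 -0.323  0.02 ]]
green [[ 0.627 -0.357  0.02 ]]
```

```bash
cat >> h.py <<'E'
def frame(O,yaw,):
    z=R.from_euler('z',yaw).apply([-.5,0,np.sqrt(.75)]); x=R.from_euler('z',yaw).apply([np.sqrt(.75),0,.5]); y=np.cross(z,x)
    return np.array(O),np.c_[x,y,z]
def delta(P,Rt):
    p,Rm=pose(); d=Rm.T@(np.array(P)-p)*1e3; r=R.from_matrix(Rm.T@Rt).as_rotvec()
    print('xyz',d.round(1),'rot',r.round(4),'n',np.degrees(np.linalg.norm(r)).round(1),'pose',p.round(4)); return d,r
E
python3 - <<'E'
from h import *
import pickle
c=pickle.load(open('top.pkl','rb')); hsv=cv2.cvtColor(c['color'],cv2.COLOR_RGB2HSV); C=cloud(c)
print('mouth/end edges',onz(c,[(195,204),(273,204),(277,204)],.077).round(4))
# intersect ray with board plane per column: upper white edge & lower white edge on landing
V=hsv[...,2].astype(int);S=hsv[...,1].astype(int)
up=[];lo=[]
for u in range(295,353,3):
    r=[v for v in range(183,218) if S[v,u]<60 and V[v,u]>200]
    up.append((u,r[0]-.5)); lo.append((u,r[-1]+.5))
Up=onz(c,up,.045+.0215);Lo=onz(c,lo,.045-.0127)
for n,A in(('up',Up),('lo',Lo)):
    f=np.polyfit(A[:,1],A[:,0],1);print(n,f,A[:,0].mean(),A[:,1].mean(),np.degrees(np.arctan(-f[0])))
print('board end',onz(c,[(356,190),(354,212),(357,200)],.045).round(4))
x=pts(c,[(u,v) for u in range(296,352) for v in range(190,212)]); x=x[(x[:,2]>.02)&(x[:,2]<.09)]
A=np.c_[x[:,0],x[:,1],np.ones(len(x))]; print(np.linalg.lstsq(A,x[:,2],rcond=None)[0])
for u in (277,280,284,288,291,294): print(u,[(C[v,u]*1e3).round().astype(int).tolist() for v in(188,194,204,214)])
O,F=frame([.572,-.02,.045],0); T=np.c_[F[:,1],F[:,0],-F[:,2]]
delta(O+F@[0,-.115,.19],T)
w=cam('wrist'); print(np.array(w['hand_eye']).round(3).tolist(),np.array(w['camera_matrix']).round(0).tolist())
E
```

```text
mouth/end edges [[ 0.5687  0.0682  0.077 ]
 [ 0.5658 -0.1052  0.077 ]
 [ 0.5656 -0.1141  0.077 ]]
up [0.01580388 0.60706512] 0.6035859761698801 -0.2201449972409441 -0.9054204420923834
lo [-0.00340622  0.54902031] 0.5497774093033733 -0.2222701557745653 0.1951612479685673
board end [[ 0.601  -0.2981  0.045 ]
 [ 0.5495 -0.2911  0.045 ]
 [ 0.5774 -0.2993  0.045 ]]
[ 0.56735441 -0.00833756 -0.2813642 ]
277 [[605, -115, 62], [591, -115, 64], [571, -114, 48], [548, -114, 48]]
280 [[605, -122, 62], [590, -121, 67], [571, -121, 45], [548, -121, 45]]
284 [[605, -131, 62], [590, -130, 68], [571, -130, 46], [547, -130, 52]]
288 [[604, -140, 66], [590, -139, 67], [566, -139, 73], [545, -139, 60]]
291 [[604, -147, 65], [592, -147, 56], [571, -147, 44], [548, -146, 40]]
294 [[604, -153, 63], [592, -153, 57], [571, -153, 44], [548, -153, 39]]
xyz [-490.9 -504.3   40.5] rot [-0.4653 -0.301   1.1256] n 71.9 pose [0.233  0.5252 0.2495]
[[-0.001, -0.956, -0.293, 0.073], [1.0, -0.001, 0.0, 0.001], [-0.001, -0.293, 0.956, -0.125], [0.0, 0.0, 0.0, 1.0]] [[349.0, 0.0, 274.0], [0.0, 349.0, 215.0], [0.0, 0.0, 1.0]]
```

Emit:
play_rows --xyz '[[-41,-42,3.4],[-82,-84,6.8],[-123,-126,10],[-164,-168,13.5],[-205,-210,17],[-245,-252,20],[-286,-294,24],[-327,-336,27],[-368,-378,30],[-409,-420,34]]' --rot '[[-0.039,-0.025,0.094],[-0.078,-0.05,0.188],[-0.116,-0.075,0.281],[-0.155,-0.1,0.375],[-0.194,-0.125,0.469],[-0.233,-0.15,0.563],[-0.271,-0.176,0.657],[-0.31,-0.2,0.75],[-0.349,-0.226,0.844],[-0.388,-0.251,0.938]]' --grip '[1,1,1,1,1,1,1,1,1,1]'

```text
time_s: 1.4
eef_pos: [0.437, -0.0265, 0.2167]
eef_rot: [0.157, 0.619, 0.753, 0.157]
wrist_force: [1.5, 1.0, -0.7]
opening: 1.003
grasp_force: 0.0
```

Run:
```python
from h import *
O,F=frame([.572,-.016,.045],0); T=np.c_[F[:,1],F[:,0],-F[:,2]]
delta(O+F@[0,-.115,.19],T); print(readout.get_obs()['q'])
```

```text
xyz [-109.7   13.    19.3] rot [-0.0735 -0.0489  0.1836] n 11.7 pose [ 0.437  -0.0265  0.2167]
[-0.5155791  -0.43323878  2.28353495  0.31316223  0.94068449 -0.85103265]
```

Emit:
play_rows --xyz '[[-37,4,6],[-73,9,13],[-110,13,19],[-110,13,19],[-110,13,19],[-110,13,19],[-110,13,19],[-110,13,19],[-110,13,19],[-110,13,19]]' --rot '[[-0.025,-0.016,0.061],[-0.049,-0.033,0.122],[-0.0735,-0.049,0.1836],[-0.0735,-0.049,0.1836],[-0.0735,-0.049,0.1836],[-0.0735,-0.049,0.1836],[-0.0735,-0.049,0.1836],[-0.0735,-0.049,0.1836],[-0.0735,-0.049,0.1836],[-0.0735,-0.049,0.1836]]' --grip '[1,1,1,1,1,1,1,1,1,1]'

```text
time_s: 2.65
eef_pos: [0.477, -0.1288, 0.2093]
eef_rot: [0.182, 0.682, 0.685, 0.182]
wrist_force: [0.6, 0.3, -0.9]
opening: 0.998
grasp_force: 0.0
```

Run:
```python
from h import *
import pickle
c=cam('wrist'); save(c,'w1.png'); pickle.dump(c,open('w1.pkl','wb'))
print(pose(),readout.get_obs()['q'])
```

```text
(array([ 0.47702618, -0.12891747,  0.20932729]), array([[-4.00011602e-03,  8.67409590e-01,  4.97578740e-01],
       [ 9.99991999e-01,  3.47568073e-03,  1.98007903e-03],
       [-1.18853002e-05,  4.97582680e-01, -8.67416553e-01]])) [-0.71704686 -0.26829862  2.21063769  0.45434058  0.84575604 -0.96462789]
```

View pics/w1.png

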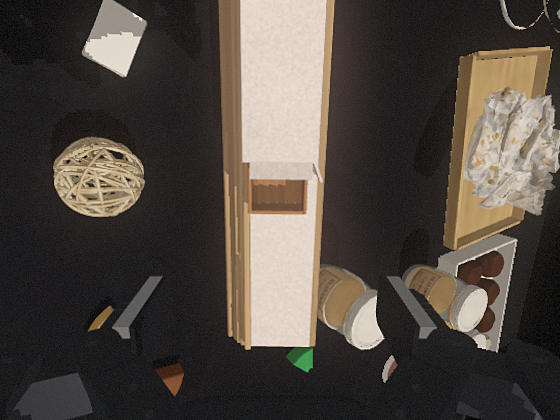

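The wrist view shows the tray's plain end at (278,213), the flap edge at row 178, the board end at row 347 and the board's upper edge at col ~318. The lip is at col ~247. Next I fit the sleeve frame from this picture.

Run:
```python
from h import *
import pickle
c=pickle.load(open('w1.pkl','rb')); C=cloud(c); hsv=cv2.cvtColor(c['color'],cv2.COLOR_RGB2HSV).astype(int)
X=C[225:338,256:308].reshape(-1,3); X=X[np.isfinite(X).all(1)&(X[:,2]>0)&(X[:,2]<.1)]
q=X.mean(0); n=np.linalg.svd(X-q,full_matrices=False)[2][2]; n*=np.sign(n[2]); print('plane',q.round(4),n.round(4),'tilt',np.degrees(np.arccos(n[2])),'z at 30deg')
def onp(px,h=0):
    d=rays(c,px)@c['T'][:3,:3].T;o=c['T'][:3,3]; return o+d*(((q+h*n-o)@n)/(d@n))[:,None]
W=(hsv[...,1]<60)&(hsv[...,2]>170)
r=range(220,340,4); lo=[];up=[]
for v in r:
    u=np.where(W[v,235:330])[0]+235; lo.append((u[0]-.5,v));up.append((u[-1]+.5,v))
for nm,a in(('lo',lo),('up',up)):
    P=onp(a); f=np.polyfit(P[:,1],P[:,0],1); e=P[:,0]-np.polyval(f,P[:,1]); print(nm,'yaw',np.degrees(np.arctan(-f[0])).round(2),P.mean(0).round(4),e.std().round(4))
end=[]
for u in range(256,310,5):
    v=np.where(W[225:370,u])[0]+225; end.append((u,v[-1]+.5))
P=onp(end); f=np.polyfit(P[:,0],P[:,1],1); print('end',P.mean(0).round(4),'yaw',np.degrees(np.arctan(f[0])).round(2))
# sleeve long edges on its top face (z=37)
for nm,rng in(('sl',range(20,155,6)),):
    a=[];b=[]
    for v in rng:
        u=np.where(W[v,225:345])[0]+225; a.append((u[0]-.5,v)); b.append((u[-1]+.5,v))
    for z in(a,b):
        P=onp(z,.037); f=np.polyfit(P[:,1],P[:,0],1); print('sleeve edge',P.mean(0).round(4),np.degrees(np.arctan(-f[0])).round(2))
O,F=frame([.572,-.016,.045],0)
for u in (265,280,300):
    print(u,[(v,((C[v,u]-O)@F*1e3).round().astype(int).tolist(),hsv[v,u].tolist()) for v in range(152,222,3)])
for v in (195,): print([(u,((C[v,u]-O)@F*1e3).round().astype(int).tolist()) for u in range(236,326,4)])
```

```text
plane [ 0.5805 -0.2191  0.0487] [-0.5002  0.0086  0.8659] tilt 30.014869116873395 z at 30deg
lo yaw -0.64 [ 0.553  -0.2161  0.0328] 0.0003
up yaw 2.9 [ 0.6091 -0.2159  0.0652] 0.0044
end [ 0.5803 -0.2938  0.0493] yaw -1.75
sleeve edge [ 0.5343 -0.0384  0.063 ] -0.78
sleeve edge [ 0.587  -0.0383  0.0934] -0.81
265 [(152, [-6, -70, 34], [12, 29, 218]), (155, [-6, -73, 36], [13, 30, 224]), (158, [-6, -75, 35], [13, 30, 226]), (161, [-6, -77, 35], [14, 29, 219]), (164, [-6, -80, 34], [14, 31, 216]), (167, [-6, -82, 37], [14, 31, 213]), (170, [-6, -84, 38], [12, 33, 210]), (173, [-6, -86, 39], [14, 33, 206]), (176, [-6, -89, 40], [13, 32, 208]), (179, [-7, -99, 1], [11, 65, 184]), (182, [-7, -101, 2], [14, 130, 175]), (185, [-7, -104, 2], [13, 130, 151]), (188, [-7, -107, 2], [13, 121, 129]), (191, [-7, -110, 1], [13, 120, 125]), (194, [-7, -112, 1], [14, 121, 126]), (197, [-7, -115, 1], [14, 125, 124]), (200, [-7, -118, 3], [14, 115, 126]), (203, [-7, -120, 4], [13, 110, 111]), (206, [-6, -120, 15], [12, 113, 104]), (209, [-6, -120, 25], [12, 111, 101]), (212, [-6, -122, 28], [14, 135, 1
[... 1735 characters left out ...]
120, 24], [11, 111, 108]), (212, [24, -122, 28], [14, 130, 185]), (215, [26, -133, -2], [13, 29, 230]), (218, [26, -136, -1], [14, 29, 228]), (221, [26, -140, -2], [13, 30, 232])]
[(236, [-35, -116, -8]), (240, [-30, -115, -4]), (244, [-26, -112, 8]), (248, [-20, -107, 28]), (252, [-17, -109, 21]), (256, [-15, -113, 2]), (260, [-11, -113, 2]), (264, [-8, -113, 1]), (268, [-4, -113, 2]), (272, [0, -113, 2]), (276, [3, -113, 2]), (280, [7, -113, 2]), (284, [11, -113, 1]), (288, [14, -113, 1]), (292, [18, -114, 0]), (296, [22, -113, 1]), (300, [25, -113, 2]), (304, [27, -107, 27]), (308, [33, -114, -1]), (312, [37, -114, -1]), (316, [40, -114, 0]), (320, [44, -114, -3]), (324, [60, -134, -85])]
```

```bash
cat >> h.py <<'E'
O,F=frame([.5775,-.0145,.045],-.0131)
T0=np.c_[F[:,1],F[:,0],-F[:,2]]
def sl(): 
    p,Rm=pose(); print('TCP in sleeve',(F.T@(p-O)*1e3).round(1),'q6',readout.get_obs()['q'][5].round(2));
E
python3 - <<'E'
from h import *
print(ctrl.tips_ahead)
delta(O+F@[-.0005,-.113,.030],T0)
E
```

```text
0.019
xyz [  1.3   3.5 161.8] rot [-0.0028 -0.0085  0.0148] n 1.0 pose [ 0.477  -0.1289  0.2093]
```

Emit:
play_rows --xyz '[[0,2,40],[1,3,80],[1,3.5,120],[1.3,3.5,145],[1.3,3.5,155],[1.3,3.5,162],[1.3,3.5,162],[1.3,3.5,162],[1.3,3.5,162],[1.3,3.5,162]]' --rot '[[0,-0.004,0.007],[-0.003,-0.0085,0.015],[-0.003,-0.0085,0.015],[-0.003,-0.0085,0.015],[-0.003,-0.0085,0.015],[-0.003,-0.0085,0.015],[-0.003,-0.0085,0.015],[-0.003,-0.0085,0.015],[-0.003,-0.0085,0.015],[-0.003,-0.0085,0.015]]' --grip '[1,1,1,1,1,1,1,0.9,0.5,0]'

```text
time_s: 3.95
eef_pos: [0.5607, -0.1275, 0.0714]
eef_rot: [0.185, 0.687, 0.679, 0.182]
wrist_force: [-8.1, 1.3, 10.6]
opening: 0.571
grasp_force: 59.6
```

Emit:
play_rows --xyz '[[0,0,0],[0,0,0],[0,0,0],[-4,0,0],[-10,0,0],[-20,0,0],[-30,0,0],[-40,0,0],[-50,0,0],[-50,0,0]]' --rot '[[0,0,0],[0,0,0],[0,0,0],[0,0,0],[0,0,0],[0,0,0],[0,0,0],[0,0,0],[0,0,0],[0,0,0]]' --grip '[0,0,0,0,0,0,0,0,0,0]'

```text
time_s: 5.2
eef_pos: [0.5599, -0.1761, 0.0714]
eef_rot: [0.183, 0.687, 0.679, 0.183]
wrist_force: [-8.0, 6.5, 12.9]
opening: 0.572
grasp_force: 61.6
```

Emit:
play_rows --xyz '[[-12,0,0],[-24,0,0],[-37,0,0],[-50,0,0],[-62,0,0],[-74,0,0],[-86,0,0],[-98,0,0],[-98,0,0],[-98,0,0]]' --rot '[[0,0,0],[0,0,0],[0,0,0],[0,0,0],[0,0,0],[0,0,0],[0,0,0],[0,0,0],[0,0,0],[0,0,0]]' --grip '[0,0,0,0,0,0,0,0,0,0]'

```text
time_s: 6.45
eef_pos: [0.5591, -0.2754, 0.0717]
eef_rot: [0.185, 0.687, 0.678, 0.182]
wrist_force: [-3.5, 1.7, 6.9]
opening: 0.569
grasp_force: 63.0
```

Emit:
play_rows --xyz '[[0,0,0],[0,0,0],[0,0,0],[0,0,-30],[0,0,-75],[0,0,-130],[0,0,-190],[0,0,-200],[0,0,-200],[0,0,-200]]' --rot '[[0,0,0],[0,0,0],[0,0,0],[0,0,0],[0,0,0],[0,0,0],[0,0,0],[0,0,0],[0,0,0],[0,0,0]]' --grip '[0.3,0.6,1,1,1,1,1,1,1,1]'

```text
time_s: 7.7
eef_pos: [0.4585, -0.2732, 0.2418]
eef_rot: [0.183, 0.688, 0.678, 0.182]
wrist_force: [-0.7, -0.0, 0.5]
opening: 1.001
grasp_force: 0.0
```

Run:
```python
from h import *
import pickle
c=cam('wrist'); save(c,'w2.png'); pickle.dump(c,open('w2.pkl','wb'));sl()
t=cam('top'); s=cam('scene'); pickle.dump((t,s),open('ts2.pkl','wb'))
big=[cv2.resize(t['color'][165:290,230:380],None,fx=3,fy=3),cv2.resize(s['color'][150:340,220:420],None,fx=2,fy=2)]
big=[cv2.copyMakeBorder(b,0,400-b.shape[0],0,0,0) for b in big]
cv2.imwrite('pics/ts2.png',cv2.resize(np.hstack(big),(800,375))[:,:,::-1])
```

```text
TCP in sleeve [  -1.8 -260.1  228.1] q6 -1.23
```

View pics/w2.png

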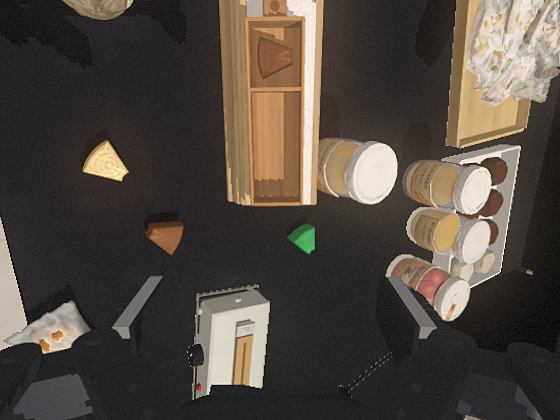

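The tray is fully out on the landing (rows 17–205) and the yellow slice is at (105,162). Next I measure the slice's top face.

Run:
```python
from h import *
import pickle
c=pickle.load(open('w2.pkl','rb')); C=cloud(c); hsv=cv2.cvtColor(c['color'],cv2.COLOR_RGB2HSV)
m=cv2.inRange(hsv,(14,40,60),(35,255,255)); k=np.zeros_like(m); k[132:192,70:140]=m[132:192,70:140]
k=cv2.morphologyEx(k,cv2.MORPH_OPEN,np.ones((3,3)))
t=k*((C[...,2]>.014)&(C[...,2]<.026)).astype(np.uint8)
t=cv2.morphologyEx(t,cv2.MORPH_CLOSE,np.ones((3,3)))
z=C[t>0][:,2]; print('z',np.percentile(z,[5,50,95]),(k>0).sum(),(t>0).sum())
for nm,mm in(('all',k),('top',t)):
    cn=max(cv2.findContours(mm,0,cv2.CHAIN_APPROX_NONE)[0],key=cv2.contourArea)[:,0]
    P=onz(c,cn,.019)[:,:2]*1e3
    h=cv2.convexHull(P.astype(np.float32))[:,0]; ap=cv2.approxPolyDP(h,3,True)[:,0]
    print(nm,ap.round(1).tolist()); M=cv2.moments(h); print('cen',M['m10']/M['m00'],M['m01']/M['m00'])
    # width over directions
    for a in range(0,180,10):
        d=h@[np.cos(np.radians(a)),np.sin(np.radians(a))]; print(a,round(float(np.ptp(d)),1),end=' | ')
    print()
crop=c['color'][125:200,60:150]; cv2.imwrite('pics/sl.png',cv2.resize(np.hstack([crop,cv2.cvtColor(t[125:200,60:150],cv2.COLOR_GRAY2RGB)]),None,fx=4,fy=4,interpolation=cv2.INTER_NEAREST)[:,:,::-1])
```

```text
z [0.0181076  0.01977338 0.02125447] 1151 1037
all [[426.1000061035156, -222.6999969482422], [414.3999938964844, -231.0], [405.3999938964844, -246.0], [433.79998779296875, -257.6000061035156], [440.6000061035156, -249.39999389648438]]
cen 423.77409817208144 -241.80763592303597
0 35.1 | 10 34.0 | 20 32.0 | 30 31.6 | 40 32.7 | 50 33.1 | 60 32.5 | 70 31.6 | 80 33.5 | 90 34.9 | 100 35.7 | 110 35.4 | 120 34.2 | 130 33.0 | 140 32.9 | 150 33.6 | 160 34.9 | 170 35.3 | 
top [[427.5, -223.60000610351562], [413.1000061035156, -234.1999969482422], [406.0, -246.89999389648438], [433.79998779296875, -257.6000061035156], [440.5, -250.3000030517578]]
cen 424.28110269766694 -242.03887821437849
0 34.4 | 10 33.3 | 20 31.3 | 30 30.8 | 40 31.5 | 50 31.7 | 60 31.0 | 70 30.0 | 80 32.5 | 90 34.0 | 100 34.6 | 110 34.1 | 120 33.0 | 130 31.5 | 140 31.2 | 150 32.3 | 160 33.7 | 170 34.5 |
```

View pics/sl.png

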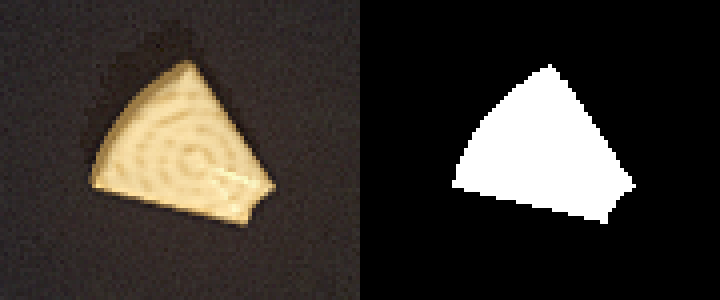

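The picture confirms it. The slice's arc side runs (427,-223)–(406,-247) mm and its blunt side (434,-258)–(440,-250) mm, so the grip axis is at -42.6° and the centre at (425,-243).

```bash
cat >> h.py <<'E'
def ons(c,px,h):  # ray onto sleeve plane z=h (m); returns sleeve mm
    d=rays(c,px)@c['T'][:3,:3].T@F; o=F.T@(c['T'][:3,3]-O); return ((o+d*((h-o[2])/d[:,2])[:,None])*1e3).round(1)
def down(yaw):
    y=np.array([np.cos(yaw),np.sin(yaw),0]); z=np.array([0,0,-1.]); return np.c_[np.cross(y,z),y,z]
E
python3 - <<'E'
from h import *
import pickle
c=pickle.load(open('w2.pkl','rb'))
C=cloud(c); S=(C-O)@F*1e3
# tray rim: points with z ~30 in sleeve frame
m=(abs(S[...,2]-29)<4)&(S[...,1]<-90)&(S[...,1]>-300)&(abs(S[...,0])<40)
P=S[m]; print('rim',len(P),np.percentile(P,[1,50,99],axis=0).round(1).tolist())
print(ons(c,[(248,88),(300,89),(253,206),(300,205),(248,17),(274,5)],.030))
A=delta([.4249,-.2427,.12],down(np.radians(-42.6)))
A=delta([.4249,-.2427,.021],down(np.radians(-42.6)))
E
```

```text
rim 2203 [[-24.1, -271.8, 25.1], [1.2, -168.7, 30.1], [27.1, -102.4, 32.1]]
[[ -22.3 -167.8   30. ]
 [  22.8 -168.7   30. ]
 [ -20.1 -273.8   30. ]
 [  24.9 -272.9   30. ]
 [ -20.9 -113.6   30. ]
 [   0.4 -105.1   30. ]]
xyz [ 29.7 -90.4  88.7] rot [ 0.4972 -0.1934  0.7131] n 51.0 pose [ 0.4586 -0.2732  0.2419]
xyz [  29.4 -139.7  174.5] rot [ 0.4972 -0.1934  0.7131] n 51.0 pose [ 0.4586 -0.2732  0.2419]
```

Emit:
play_rows --xyz '[[5,-15,15],[10,-30,30],[15,-45,44],[20,-60,59],[25,-75,74],[30,-90,89],[30,-105,115],[29.5,-122,144],[29.5,-132,161],[29.5,-140,174.5]]' --rot '[[0.083,-0.032,0.119],[0.166,-0.064,0.238],[0.249,-0.097,0.357],[0.331,-0.129,0.475],[0.414,-0.161,0.594],[0.4972,-0.1934,0.7131],[0.4972,-0.1934,0.7131],[0.4972,-0.1934,0.7131],[0.4972,-0.1934,0.7131],[0.4972,-0.1934,0.7131]]' --grip '[1,1,1,1,1,1,1,1,1,1]'

```text
time_s: 9.1
eef_pos: [0.4246, -0.2431, 0.0206]
eef_rot: [0.0, 0.916, 0.402, -0.0]
wrist_force: [0.5, 0.6, -0.3]
opening: 0.998
grasp_force: 0.0
```

Run:
```python
from h import *
delta([.4249,-.2427,.021],down(np.radians(-42.6)));print(readout.get_obs()['q'])
```

```text
xyz [ 0.5 -0.  -0.4] rot [ 0.0006  0.0007 -0.0002] n 0.1 pose [ 0.4246 -0.2431  0.0206]
[-7.62734083e-01  3.42113972e-01  1.95534177e+00 -8.84244764e-04
  8.43551288e-01 -1.84559406e-02]
```

Emit:
play_rows --xyz '[[0,0,0],[0,0,0],[0,0,0],[0,0,0],[0,0,-5],[0,0,-20],[0,0,-60],[0,0,-110],[0,0,-130],[0,0,-130]]' --rot '[[0,0,0],[0,0,0],[0,0,0],[0,0,0],[0,0,0],[0,0,0],[0,0,0],[0,0,0],[0,0,0],[0,0,0]]' --grip '[0.6,0.3,0,0,0,0,0,0,0,0]'

```text
time_s: 10.35
eef_pos: [0.4259, -0.2446, 0.1552]
eef_rot: [0.004, 0.916, 0.402, 0.001]
wrist_force: [-0.7, -0.2, -0.5]
opening: 0.34
grasp_force: 59.3
```

Run:
```python
from h import *
import pickle
c=cam('wrist'); pickle.dump(c,open('w3.pkl','wb')); 
t=cam('scene')
cv2.imwrite('pics/w3.png',np.hstack([c['color'][150:,80:480],cv2.resize(t['color'][180:360,220:400],(270,270))]) [:,:,::-1]) if 0 else cv2.imwrite('pics/w3.png',cv2.resize(np.hstack([c['color'],t['color']]),(800,300))[:,:,::-1])
Tp=np.c_[F[:,0],-F[:,1],-F[:,2]]
P=F@np.array([.0005,-.220,.0])+O
delta(P+F[:,2]*.1,Tp); delta(P+F[:,2]*.025,Tp)
```

```text
xyz [75.1 67.5 20.5] rot [-0.2168  0.4918  0.8207] n 56.2 pose [ 0.4245 -0.2433  0.1523]
xyz [100.2  95.3  85.5] rot [-0.2168  0.4918  0.8207] n 56.2 pose [ 0.4245 -0.2433  0.1523]
```

View pics/w3.png

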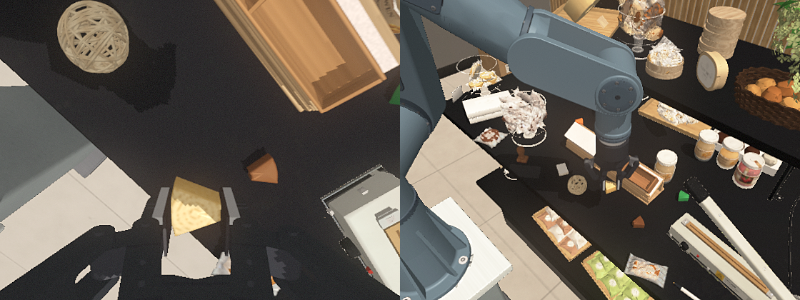

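Emit:
play_rows --xyz '[[12.5,11,3.4],[25,22.5,7],[37.5,34,10],[50,45,13.7],[62.5,56,17],[75,67.5,20.5],[83.5,77,42],[92,86,64],[97,92,77],[100,95,84.5]]' --rot '[[-0.036,0.082,0.137],[-0.072,0.164,0.274],[-0.108,0.246,0.41],[-0.145,0.328,0.547],[-0.181,0.41,0.684],[-0.2168,0.4918,0.8207],[-0.2168,0.4918,0.8207],[-0.2168,0.4918,0.8207],[-0.2168,0.4918,0.8207],[-0.2168,0.4918,0.8207]]' --grip '[0,0,0,0,0,0,0,0,0,0]'

```text
time_s: 11.7
eef_pos: [0.5616, -0.234, 0.0667]
eef_rot: [0.001, 0.966, -0.006, 0.258]
wrist_force: [-11.3, -2.4, 19.3]
opening: 0.344
grasp_force: 66.3
```

Run:
```python
from h import *
sl()
Tp=np.c_[F[:,0],-F[:,1],-F[:,2]]
delta(O+F@[.0005,-.220,.026],Tp)
```

```text
TCP in sleeve [  -0.4 -219.7   25.3] q6 0.27
xyz [ 0.9  0.3 -0.7] rot [-0.0017  0.0023 -0.0001] n 0.2 pose [ 0.5616 -0.234   0.0667]
```

Emit:
play_rows --xyz '[[0,0,-1.5],[0,0,-1.5],[0,0,-1.5],[0,0,-1.5],[0,0,-10],[0,0,-30],[0,0,-70],[0,0,-120],[0,0,-160],[0,0,-160]]' --rot '[[0,0,0],[0,0,0],[0,0,0],[0,0,0],[0,0,0],[0,0,0],[0,0,0],[0,0,0],[0,0,0],[0,0,0]]' --grip '[0.34,0.45,0.5,0.5,0.5,0.5,0.6,0.8,1,1]'

```text
time_s: 12.95
eef_pos: [0.4828, -0.2352, 0.2107]
eef_rot: [0.005, 0.965, -0.006, 0.261]
wrist_force: [0.6, 0.7, 0.2]
opening: 0.999
grasp_force: 0.0
```

Run:
```python
from h import *
import pickle
c=cam('wrist'); pickle.dump(c,open('w4.pkl','wb')); save(c,'w4.png'); sl()
delta(O+F@[0,-.193,.1],T0)
```

```text
TCP in sleeve [   2.3 -221.2  187.8] q6 0.4
xyz [ -2.5 -28.5  87.7] rot [ 5.0000e-03  6.0000e-04 -1.5698e+00] n 89.9 pose [ 0.4826 -0.2344  0.2088]
```

View pics/w4.png

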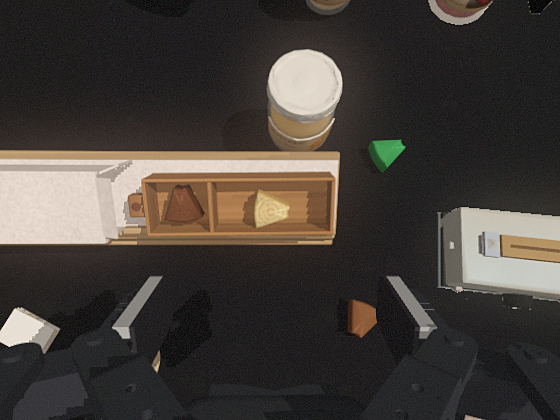

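The yellow slice lies flat in the big compartment at (270,208). Next I turn the wrist and grip the tray near its middle.

Emit:
play_rows --xyz '[[0,-6,9],[0,-12,18],[-1,-18,27],[-1,-24,36],[-1,-30,45],[-1,-36,54],[-2,-42,63],[-2,-48,72],[-2.5,-58,80],[-2.5,-58,88]]' --rot '[[0,0,-0.175],[0,0,-0.35],[0,0,-0.525],[0,0,-0.7],[0,0,-0.875],[0.005,0,-1.05],[0.005,0,-1.22],[0.005,0,-1.4],[0.005,0,-1.57],[0.005,0,-1.57]]' --grip '[1,1,1,1,1,1,1,1,1,1]'

```text
time_s: 14.25
eef_pos: [0.5247, -0.1748, 0.1275]
eef_rot: [0.181, 0.688, 0.679, 0.182]
wrist_force: [0.5, -0.8, -0.1]
opening: 1.0
grasp_force: 0.0
```

Run:
```python
from h import *
sl()
delta(O+F@[0.000,-.163,.030],T0)
```

```text
TCP in sleeve [  -2.6 -161.    96.8] q6 -1.12
xyz [-2.3  2.9 66.8] rot [-0.0051 -0.005  -0.0019] n 0.4 pose [ 0.5247 -0.1748  0.1275]
```

Emit:
play_rows --xyz '[[-2,3,20],[-2,3,40],[-2,3,55],[-2,3,64],[-2,3,67],[-2,3,67],[-2,3,67],[-2,3,67],[-2,3,67],[-2,3,67]]' --rot '[[-0.005,-0.005,-0.002],[-0.005,-0.005,-0.002],[-0.005,-0.005,-0.002],[-0.005,-0.005,-0.002],[-0.005,-0.005,-0.002],[-0.005,-0.005,-0.002],[-0.005,-0.005,-0.002],[-0.005,-0.005,-0.002],[-0.005,-0.005,-0.002],[-0.005,-0.005,-0.002]]' --grip '[1,1,1,1,1,1,0.6,0.3,0,0]'

```text
time_s: 15.5
eef_pos: [0.5609, -0.1785, 0.0733]
eef_rot: [0.186, 0.687, 0.678, 0.182]
wrist_force: [-6.8, 1.6, 6.3]
opening: 0.567
grasp_force: 60.4
```

Emit:
play_rows --xyz '[[0,0,0],[0,0,0],[0,0,-4],[0,0,-12],[0,0,-30],[0,0,-55],[0,0,-85],[0,0,-110],[0,0,-130],[0,0,-130]]' --rot '[[0,0,0],[0,0,0],[0,0,0],[0,0,0],[0,0,0],[0,0,0],[0,0,0],[0,0,0],[0,0,0],[0,0,0]]' --grip '[0,0,0,0,0,0,0,0,0,0]'

```text
time_s: 16.75
eef_pos: [0.4961, -0.178, 0.1869]
eef_rot: [0.188, 0.687, 0.678, 0.182]
wrist_force: [0.0, 0.2, -2.4]
opening: 0.568
grasp_force: 62.6
```

Run:
```python
from h import *
import pickle
sl(); print(readout.get_obs()['q'])
c=cam('wrist'); pickle.dump(c,open('w5.pkl','wb')); save(c,'w5.png')
```

```text
TCP in sleeve [   2.3 -164.5  162.5] q6 -1.07
[-0.77817924 -0.13041164  2.15402176  0.51119498  0.78467366 -1.0712864 ]
```

View pics/w5.png

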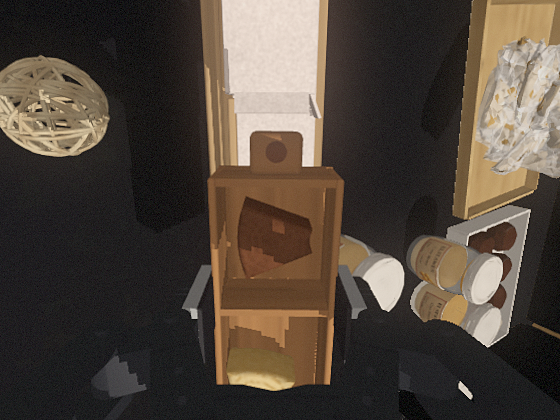

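The tray is held square in the fingers (tab at (275,150), slice at (262,368)). Next comes the half turn.

Emit:
play_rows --xyz '[[-5,0,-2],[-10,0,-4],[-15,0,-6],[-20,0,-8],[-25,0,-10],[-30,0,-10],[-35,0,-10],[-40,0,-10],[-45,0,-10],[-50,0,-10]]' --rot '[[0,0,0.17],[0,0,0.34],[0,0,0.51],[0,0,0.68],[0,0,0.85],[0,0,1.02],[0,0,1.19],[0,0,1.36],[0,0,1.53],[0,0,1.7]]' --grip '[0,0,0,0,0,0,0,0,0,0]'

```text
time_s: 18.05
eef_pos: [0.49, -0.2269, 0.1925]
eef_rot: [-0.015, 0.963, -0.071, 0.259]
wrist_force: [0.5, -0.4, -1.9]
opening: 0.569
grasp_force: 62.5
```

```bash
cat >> h.py <<'E'
T1=np.c_[-F[:,1],-F[:,0],-F[:,2]]
E
python3 - <<'E'
from h import *
sl(); delta(O+F@[0.001,-.222,.150],T1)
E
```

```text
TCP in sleeve [   0.4 -213.5  170.1] q6 0.54
xyz [ 1.7  8.3 20.1] rot [ 0.0000e+00 -1.0000e-03  1.4368e+00] n 82.3 pose [ 0.49   -0.2269  0.1925]
```

Emit:
play_rows --xyz '[[0,1,2],[0,2,4],[0.5,3,6],[1,4,9],[1,5,12],[1.5,6,15],[1.5,7,18],[1.7,8,20],[1.7,8.3,20],[1.7,8.3,20]]' --rot '[[0,0,0.175],[0,0,0.35],[0,0,0.525],[0,0,0.7],[0,0,0.875],[0,0,1.05],[0,0,1.22],[0,-0.001,1.4368],[0,-0.001,1.4368],[0,-0.001,1.4368]]' --grip '[0,0,0,0,0,0,0,0,0,0]'

```text
time_s: 19.3
eef_pos: [0.5006, -0.2356, 0.1763]
eef_rot: [0.181, -0.681, 0.684, -0.185]
wrist_force: [-1.3, -0.6, -1.8]
opening: 0.571
grasp_force: 62.6
```

Run:
```python
from h import *
import pickle
sl(); delta(O+F@[0.001,-.222,.036],T1)
c=cam('wrist'); t=cam('scene'); pickle.dump((c,t),open('w6.pkl','wb'))
cv2.imwrite('pics/w6.png',cv2.resize(np.hstack([c['color'],cv2.resize(t['color'][100:310,210:490],(560,420))]),(800,300))[:,:,::-1])
```

```text
TCP in sleeve [   1.5 -222.1  150.7] q6 1.94
xyz [-1.000e-01  6.000e-01  1.147e+02] rot [-0.0007 -0.0006  0.0089] n 0.5 pose [ 0.5006 -0.2356  0.1763]
```

View pics/w6.png

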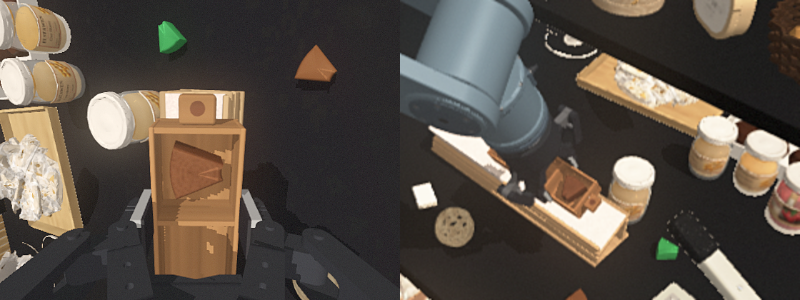

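Emit:
play_rows --xyz '[[0,0,25],[0,0,50],[0,0,75],[0,0,95],[0,0,105],[0,0,110],[0,0,112],[0,0,114],[0,0,115],[0,0,115]]' --rot '[[0,0,0.004],[0,0,0.009],[0,0,0.009],[0,0,0.009],[0,0,0.009],[0,0,0.009],[0,0,0.009],[0,0,0.009],[0,0,0.009],[0,0,0.009]]' --grip '[0,0,0,0,0,0,0,0,0,0]'

```text
time_s: 20.65
eef_pos: [0.5584, -0.2369, 0.0777]
eef_rot: [0.182, -0.677, 0.688, -0.185]
wrist_force: [-0.4, 0.3, -1.5]
opening: 0.57
grasp_force: 62.6
```

Run:
```python
from h import *
sl(); o=readout.get_obs(); print('f sleeve',(F.T@o['wrist_force']).round(1)); delta(O+F@[0.001,-.222,.033],T1)
c=cam('top'); C=cloud(c); S=(C-O)@F*1e3
m=(abs(S[...,2]-30)<4)&(S[...,1]<-100)&(S[...,1]>-290)&(abs(S[...,0])<35); P=S[m]; print(len(P)); 
print('end',np.percentile(P[:,1],[0,1,99,100]))
cv2.imwrite('pics/t7.png',cv2.resize(c['color'][160:260,240:390],(750,500),interpolation=cv2.INTER_CUBIC)[:,:,::-1])
```

```text
TCP in sleeve [   2.3 -222.6   36.4] q6 1.86
f sleeve [-1.2  0.3 -1.1]
xyz [-0.6  1.3  3.4] rot [-0.0018 -0.0016 -0.0027] n 0.2 pose [ 0.5584 -0.2369  0.0777]
335
end [-288.39821873 -288.25785624 -113.18270784 -113.10619884]
```

View pics/t7.png

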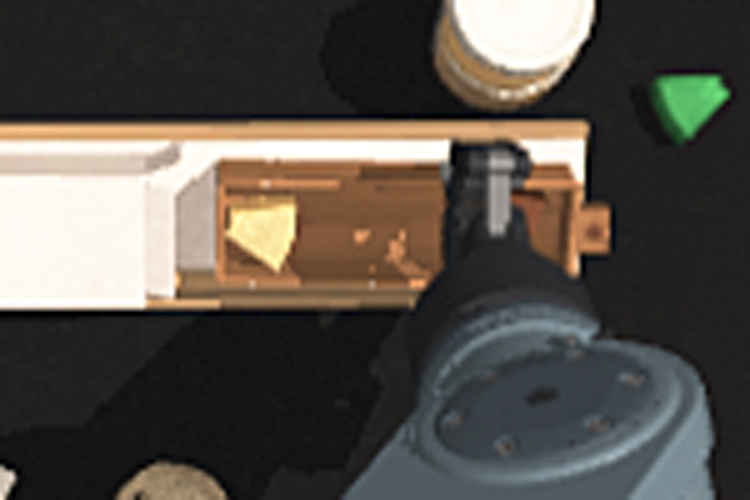

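The slice lies flat in the plain-end half of the tray, which faces the mouth. Next I lower the tray onto the board and start sliding it in.

Emit:
play_rows --xyz '[[0,0,1],[0,0.5,2],[0,1,3],[0,1,3],[-4,1,3],[-8,1,3],[-12,1,3],[-16,1,3],[-20,1,3],[-20,1,3]]' --rot '[[0,0,0],[0,0,0],[0,0,0],[0,0,0],[0,0,0],[0,0,0],[0,0,0],[0,0,0],[0,0,0],[0,0,0]]' --grip '[0,0,0,0,0,0,0,0,0,0]'

```text
time_s: 21.95
eef_pos: [0.5592, -0.2163, 0.0743]
eef_rot: [0.182, -0.677, 0.688, -0.185]
wrist_force: [-0.3, -0.7, -1.8]
opening: 0.568
grasp_force: 62.6
```

Run:
```python
from h import *
sl(); o=readout.get_obs(); print('f sleeve',(F.T@o['wrist_force']).round(1)); delta(O+F@[0.001,-.202,.033],T1)
```

```text
TCP in sleeve [   1.1 -202.    33.2] q6 1.88
f sleeve [-1.1 -0.7 -1.4]
xyz [-0.   0.1  0.2] rot [-0.0014 -0.001  -0.0024] n 0.2 pose [ 0.5592 -0.2163  0.0743]
```

Emit:
play_rows --xyz '[[0,0,1],[-3,0,1],[-6,0,1],[-9,0,1],[-12,0,1],[-15,0,1],[-18,0,1],[-21,0,1],[-25,0,1],[-25,0,1]]' --rot '[[0,0,0],[0,0,0],[0,0,0],[0,0,0],[0,0,0],[0,0,0],[0,0,0],[0,0,0],[0,0,0],[0,0,0]]' --grip '[0,0,0,0,0,0,0,0,0,0]'

```text
time_s: 23.2
eef_pos: [0.5601, -0.191, 0.0733]
eef_rot: [0.182, -0.678, 0.688, -0.184]
wrist_force: [-1.4, 0.6, -2.9]
opening: 0.57
grasp_force: 62.6
```

Run:
```python
from h import *
sl(); o=readout.get_obs(); print('f sleeve',(F.T@o['wrist_force']).round(1)); delta(O+F@[0.001,-.177,.032],T1)
```

```text
TCP in sleeve [   1.  -176.7   32.1] q6 1.92
f sleeve [-2.6  0.6 -1.8]
xyz [0.3 0.  0.1] rot [-0.0011 -0.0002 -0.0026] n 0.2 pose [ 0.5601 -0.191   0.0733]
```

Emit:
play_rows --xyz '[[-6,0,0.3],[-12,0,0.3],[-18,0,0.3],[-24,0,0.3],[-30,0,0.3],[-36,0,0.3],[-42,0,0.3],[-48,0,0.3],[-55,0,0.3],[-55,0,0.3]]' --rot '[[0,0,0],[0,0,0],[0,0,0],[0,0,0],[0,0,0],[0,0,0],[0,0,0],[0,0,0],[0,0,0],[0,0,0]]' --grip '[0,0,0,0,0,0,0,0,0,0]'

```text
time_s: 24.45
eef_pos: [0.5609, -0.1359, 0.0731]
eef_rot: [0.182, -0.678, 0.688, -0.184]
wrist_force: [-5.0, 1.0, 0.1]
opening: 0.565
grasp_force: 63.1
```

Run:
```python
from h import *
sl(); o=readout.get_obs(); print('f sleeve',(F.T@o['wrist_force']).round(1))
```

```text
TCP in sleeve [   1.1 -121.7   31.8] q6 2.03
f sleeve [-4.3  0.9  2.6]
```

Emit:
play_rows --xyz '[[0,0,0],[0,0,0],[0,0,-10],[0,0,-35],[5,0,-60],[40,0,-60],[75,0,-60],[95,0,-60],[98,0,-50],[98,0,-50]]' --rot '[[0,0,0],[0,0,0],[0,0,0],[0,0,0],[0,0,0],[0,0,0],[0,0,0],[0,0,0],[0,0,0],[0,0,0]]' --grip '[0.7,1,1,1,1,1,0.5,0,0,0]'

```text
time_s: 25.7
eef_pos: [0.5341, -0.2331, 0.1151]
eef_rot: [0.182, -0.677, 0.689, -0.183]
wrist_force: [-0.1, -0.3, -0.7]
opening: 0.138
grasp_force: 0.0
```

Run:
```python
from h import *
import pickle
sl(); delta(O+F@[0.0005,-.218,.034],T1)
c=cam('wrist'); pickle.dump(c,open('w8.pkl','wb')); save(c,'w8.png'); print(readout.get_obs()['opening'])
```

```text
TCP in sleeve [  -0.  -219.1   81. ] q6 1.9
xyz [-1.1 -0.5 47. ] rot [ 0.0004  0.0008 -0.0036] n 0.2 pose [ 0.5341 -0.2331  0.1151]
0.05312802363351066
```

View pics/w8.png

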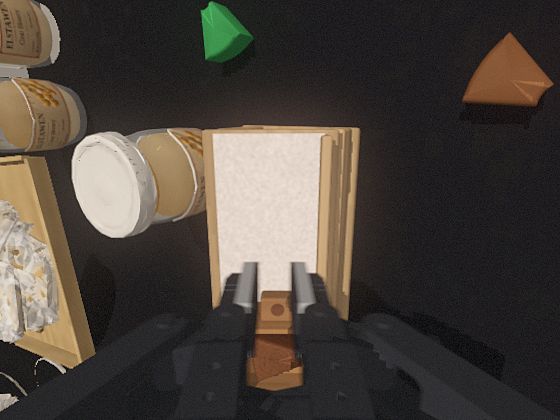

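The view shows the tab at (277,295), clear of the closing fingers. Next I lower the fingers in front of the tab and push.

Emit:
play_rows --xyz '[[0,0,20],[0,-0.5,40],[0,-0.5,47],[-5,-0.5,47],[-10,-0.5,47],[-15,-0.5,47],[-20,-0.5,47],[-26,-0.5,47],[-32,-0.5,47],[-40,-0.5,47]]' --rot '[[0,0,0],[0,0,0],[0,0,0],[0,0,0],[0,0,0],[0,0,0],[0,0,0],[0,0,0],[0,0,0],[0,0,0]]' --grip '[0,0,0,0,0,0,0,0,0,0]'

```text
time_s: 27.0
eef_pos: [0.5595, -0.1951, 0.0766]
eef_rot: [0.182, -0.677, 0.688, -0.186]
wrist_force: [-1.6, -2.9, 1.8]
opening: 0.0
grasp_force: 1.4
```

Emit:
play_rows --xyz '[[-7,0,0],[-14,0,0],[-20,0,0],[-26,0,0],[-32,0,0],[-38,0,0],[-44,0,0],[-50,0,0],[-55,0,0],[-60,0,0]]' --rot '[[0,0,0],[0,0,0],[0,0,0],[0,0,0],[0,0,0],[0,0,0],[0,0,0],[0,0,0],[0,0,0],[0,0,0]]' --grip '[0,0,0,0,0,0,0,0,0,0]'

```text
time_s: 28.25
eef_pos: [0.5602, -0.1344, 0.0761]
eef_rot: [0.182, -0.677, 0.688, -0.185]
wrist_force: [-1.2, -4.5, 3.9]
opening: 0.002
grasp_force: 1.9
```

Run:
```python
from h import *
sl(); o=readout.get_obs(); print('f sleeve',(F.T@o['wrist_force']).round(1)); delta(O+F@[0.0005,-.107,.034],T1)
```

```text
TCP in sleeve [   1.9 -120.1   34.8] q6 2.04
f sleeve [ 0.9 -4.5  3.9]
xyz [-13.1   1.4   0.8] rot [-0.0014 -0.0013 -0.0028] n 0.2 pose [ 0.5602 -0.1344  0.0761]
```

Emit:
play_rows --xyz '[[-2,0,0],[-4,0,0],[-6,0,0],[-7,0,0],[-8,0,0],[-9,0,0],[-10,0,0],[-10.5,0,0],[-11,0,0],[-11,0,0]]' --rot '[[0,0,0],[0,0,0],[0,0,0],[0,0,0],[0,0,0],[0,0,0],[0,0,0],[0,0,0],[0,0,0],[0,0,0]]' --grip '[0,0,0,0,0,0,0,0,0,0]'

```text
time_s: 29.5
eef_pos: [0.5601, -0.1234, 0.0758]
eef_rot: [0.182, -0.677, 0.688, -0.184]
wrist_force: [0.1, -2.1, 0.5]
opening: 0.001
grasp_force: 0.7
```

Emit:
play_rows --xyz '[[-0.5,0,0],[-1,0,0],[-1.5,0,0],[-2,0,0],[-2,0,0],[-2,0,0],[-2,0,0],[-2,0,0],[-2,0,0],[-2,0,0]]' --rot '[[0,0,0],[0,0,0],[0,0,0],[0,0,0],[0,0,0],[0,0,0],[0,0,0],[0,0,0],[0,0,0],[0,0,0]]' --grip '[0,0,0,0,0,0,0,0,0,0]'

```text
time_s: 30.75
eef_pos: [0.5606, -0.1225, 0.0763]
eef_rot: [0.182, -0.677, 0.689, -0.186]
wrist_force: [-0.8, -5.4, -1.6]
opening: 0.002
grasp_force: 2.6
```

Run:
```python
from h import *
sl(); o=readout.get_obs(); print('f sleeve',(F.T@o['wrist_force']).round(1))
```

```text
TCP in sleeve [   2.3 -108.2   34.9] q6 2.08
f sleeve [-1.4 -5.4 -1. ]
```

Emit:
play_rows --xyz '[[-0.5,0,0],[-1,0,0],[-1.5,0,0],[-2,0,0],[-2,0,0],[-2,0,0],[-2,0,0],[-2,0,0],[-2,0,0],[-2,0,0]]' --rot '[[0,0,0],[0,0,0],[0,0,0],[0,0,0],[0,0,0],[0,0,0],[0,0,0],[0,0,0],[0,0,0],[0,0,0]]' --grip '[0,0,0,0,0,0,0,0,0,0]'

```text
time_s: 32.0
eef_pos: [0.5614, -0.1224, 0.0771]
eef_rot: [0.181, -0.677, 0.689, -0.188]
wrist_force: [-1.6, -11.8, -1.2]
opening: 0.002
grasp_force: 5.5
```

Emit:
play_rows --xyz '[[-0.5,0,0],[-1,0,0],[-1.5,0,0],[-2,0,0],[-2,0,0],[-2,0,0],[-2,0,0],[-2,0,0],[-2,0,0],[-2,0,0]]' --rot '[[0,0,0],[0,0,0],[0,0,0],[0,0,0],[0,0,0],[0,0,0],[0,0,0],[0,0,0],[0,0,0],[0,0,0]]' --grip '[0,0,0,0,0,0,0,0,0,0]'

```text
time_s: 33.25
eef_pos: [0.5622, -0.1224, 0.0779]
eef_rot: [0.181, -0.676, 0.689, -0.19]
wrist_force: [-1.5, -17.3, -0.5]
opening: -0.003
grasp_force: 8.5
```

Run:
```python
from h import *
sl(); o=readout.get_obs(); print('f sleeve',(F.T@o['wrist_force']).round(1))
```

```text
TCP in sleeve [   4.4 -108.    35.4] q6 2.09
f sleeve [ -1.4 -17.3   0.2]
```

Emit:
play_rows --xyz '[[6,0,0],[15,0,0],[30,0,0],[45,0,-20],[60,0,-60],[60,0,-100],[60,0,-120],[60,0,-120],[60,0,-120],[60,0,-120]]' --rot '[[0,0,0],[0,0,0],[0,0,0],[0,0,0],[0,0,0],[0,0,0],[0,0,0],[0,0,0],[0,0,0],[0,0,0]]' --grip '[0,0,0,0,0,0,0,0,0,0]'

```text
time_s: 34.5
eef_pos: [0.4992, -0.1764, 0.1786]
eef_rot: [0.182, -0.677, 0.689, -0.184]
wrist_force: [-0.4, -0.5, -0.2]
opening: 0.002
grasp_force: 0.0
```

Run:
```python
from h import *
import pickle
sl()
c=cam('wrist'); t=cam('top'); s=cam('scene'); pickle.dump((c,t,s),open('w9.pkl','wb'))
im=np.hstack([c['color'][:,80:500],cv2.resize(t['color'][165:240,250:325],(420,420))])
cv2.imwrite('pics/w9.png',cv2.resize(im,(800,400))[:,:,::-1])
C=cloud(t); S=(C-O)@F*1e3
v=slice(185,222)
for u in range(262,290,2): print(u,[S[r,u].round().astype(int).tolist() for r in (198,203,208)],[t['color'][203,u].tolist()])
```

```text
TCP in sleeve [   0.8 -162.9  153.8] q6 2.07
262 [[23, -67, 37], [11, -67, 37], [-2, -66, 35]] [[252, 245, 234]]
264 [[23, -71, 38], [12, -71, 40], [-1, -71, 37]] [[252, 244, 235]]
266 [[23, -76, 39], [10, -75, 36], [0, -75, 38]] [[251, 242, 231]]
268 [[23, -80, 38], [11, -80, 37], [-1, -80, 36]] [[251, 243, 232]]
270 [[23, -84, 38], [11, -84, 39], [0, -84, 39]] [[241, 228, 214]]
272 [[23, -89, 40], [13, -89, 42], [0, -89, 41]] [[238, 224, 210]]
274 [[24, -93, 42], [12, -93, 41], [1, -93, 42]] [[246, 237, 223]]
276 [[10, -98, 3], [6, -98, 25], [-6, -98, 24]] [[222, 175, 140]]
278 [[9, -102, -1], [-2, -102, 1], [-14, -102, 2]] [[253, 246, 236]]
280 [[10, -107, 1], [-2, -107, 2], [-15, -107, 1]] [[252, 246, 236]]
282 [[10, -111, 3], [323, -97, 887], [-14, -111, 2]] [[252, 245, 236]]
284 [[10, -116, 2], [-3, -116, -1], [-15, -116, 2]] [[251, 244, 233]]
286 [[9, -121, -1], [-3, -121, 1], [-14, -121, 3]] [[252, 246, 237]]
288 [[9, -125, 0], [-2, -125, 2], [-14, -125, 3]] [[252, 246, 236]]
```

View pics/w9.png

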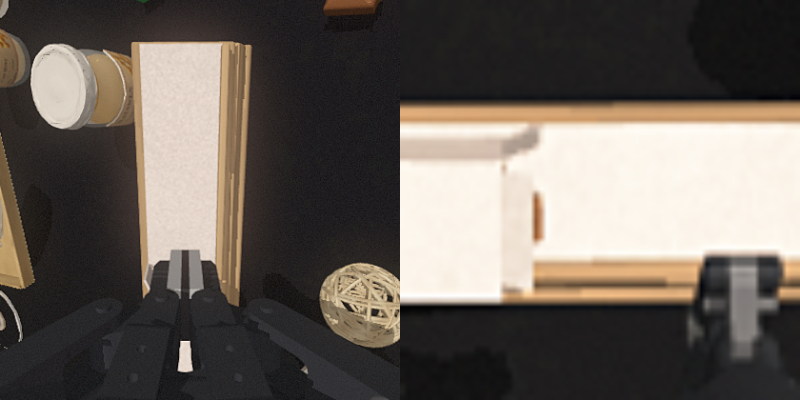

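The wrist view is blocked by the fingers. In the top view the tab end is at col ~277 and the flap edge at col ~275, so it may be a few mm short. I'll look more closely.

Emit:
play_rows --xyz '[[-15,0,0],[-35,0,0],[-55,0,0],[-75,0,0],[-93,0,0],[-93,0,0],[-93,0,0],[-93,0,0],[-93,0,0],[-93,0,0]]' --rot '[[0,0,0],[0,0,0],[0,0,0],[0,0,0],[0,0,0],[0,0,0],[0,0,0],[0,0,0],[0,0,0],[0,0,0]]' --grip '[0,0,0,0,0,0,0,0,0,0]'

```text
time_s: 35.9
eef_pos: [0.5008, -0.0842, 0.1799]
eef_rot: [0.182, -0.677, 0.689, -0.185]
wrist_force: [-0.8, 0.8, 1.2]
opening: -0.0
grasp_force: 0.0
```

Run:
```python
from h import *
import pickle
sl()
c=cam('wrist'); pickle.dump(c,open('w10.pkl','wb'))
C=cloud(c); S=(C-O)@F*1e3; hsv=cv2.cvtColor(c['color'],cv2.COLOR_RGB2HSV)
d=rays(c,[(280,210)])
# column through sleeve x=0: 
for x0 in (0,5,-5,18):
    print('x',x0)
    prev=None
    for v in range(130,330,1):
        row=S[v]; ok=np.isfinite(row).all(1)&(abs(row[:,2])<60)&(abs(row[:,1]+100)<25)
        if not ok.any(): continue
        u=np.where(ok)[0][np.argmin(abs(row[ok,0]-x0))]; 
        if abs(row[u,0]-x0)<2: print((u,v),row[u].round(0).astype(int).tolist(),hsv[v,u].tolist(),end=' ')
    print()
```

```text
TCP in sleeve [  1.9 -70.7 154.7] q6 2.33
x 0
(np.int64(279), 135) [0, -125, 1] [13, 30, 233] (np.int64(279), 136) [0, -124, 0] [13, 30, 232] (np.int64(279), 137) [0, -123, 1] [13, 29, 228] (np.int64(279), 138) [0, -123, 1] [13, 27, 224] (np.int64(279), 139) [0, -122, 0] [13, 29, 225] (np.int64(279), 140) [0, -121, 1] [13, 30, 229] (np.int64(279), 141) [0, -120, 1] [13, 29, 232] (np.int64(279), 142) [0, -119, 1] [13, 30, 231] (np.int64(280), 143) [-1, -119, 1] [14, 29, 228] (np.int64(279), 144) [0, -118, 0] [14, 30, 229] (np.int64(279), 145) [0, -117, 1] [13, 28, 229] (np.int64(279), 146) [0, -116, 2] [14, 31, 229] (np.int64(279), 147) [0, -116, 1] [13, 29, 227] (np.int64(279), 148) [0, -115, 0] [13, 30, 228] (np.int64(279), 149) [0, -114, 1] [13, 29, 230] (np.int64(279), 150) [0, -113, 0] [13, 30, 231] (np.int64(279), 151) [0, -113, 1] [13, 28, 225] (np.int64(279), 152) [0, -112, 1] [12, 30, 222] (np.int64(279), 153) [0, -111, 0] [12, 30, 224] (np.int64(279), 154) [0, -110, 0] [13, 30, 230] (np.int64(279), 155) [0, -109, 0] [13, 26, 233] (np.int64(279), 156) [0, -109, 2] [13, 26, 23
[... 12914 characters left out ...]
 [12, 32, 205] (np.int64(254), 197) [18, -85, 40] [14, 33, 204] (np.int64(255), 198) [18, -84, 39] [14, 33, 203] (np.int64(255), 199) [18, -83, 39] [14, 32, 205] (np.int64(255), 200) [18, -82, 38] [12, 31, 207] (np.int64(255), 201) [18, -82, 38] [14, 34, 202] (np.int64(255), 202) [18, -81, 37] [11, 30, 201] (np.int64(255), 203) [18, -80, 37] [13, 32, 208] (np.int64(255), 204) [18, -79, 38] [14, 30, 220] (np.int64(255), 205) [18, -79, 38] [12, 30, 228] (np.int64(255), 206) [18, -78, 37] [13, 28, 228] (np.int64(255), 207) [18, -77, 37] [13, 30, 229] (np.int64(255), 208) [18, -76, 37] [13, 29, 226] (np.int64(255), 209) [18, -75, 37] [13, 29, 223] (np.int64(256), 210) [17, -75, 38] [13, 31, 221]
```

In this frame the tab face is at y = -97, the mouth crease at -79.5 and the flap edge at -93, so the tray is about 1–3 mm short. A wider part of the finger may have met the flap, so I'll push again with the tool tilted so that only the tips go under it.

```bash
cat >> h.py <<'E'
T2=T1@R.from_euler('y',-.4).as_matrix()
E
python3 - <<'E'
from h import *
delta(O+F@[0.0005,-.150,.110],T2)
E
```

```text
xyz [79.3  1.2 44.8] rot [-0.0021 -0.4016 -0.003 ] n 23.0 pose [ 0.5008 -0.0841  0.1799]
```

Emit:
play_rows --xyz '[[20,0,0],[40,0,0],[60,0,0],[79,1,10],[79,1,30],[79,1,45],[79,1,45],[79,1,45],[79,1,45],[79,1,45]]' --rot '[[0,-0.1,0],[0,-0.2,0],[0,-0.3,0],[0,-0.4,0],[0,-0.4,0],[0,-0.4,0],[0,-0.4,0],[0,-0.4,0],[0,-0.4,0],[0,-0.4,0]]' --grip '[0,0,0,0,0,0,0,0,0,0]'

```text
time_s: 37.2
eef_pos: [0.5214, -0.1632, 0.1411]
eef_rot: [-0.315, 0.701, -0.638, 0.047]
wrist_force: [-0.0, 0.1, 0.6]
opening: -0.001
grasp_force: 0.0
```

Run:
```python
from h import *
sl(); print(readout.get_obs()['q'].round(2))
delta(O+F@[0.0005,-.140,.032],T2)
delta(O+F@[0.0005,-.116,.032],T2)
delta(O+F@[0.0005,-.112,.032],T2)
```

```text
TCP in sleeve [   1.2 -149.4  110.3] q6 1.77
[-0.88  0.19  1.99  0.75  1.1   1.77]
xyz [21.7  0.9 75.8] rot [-0.003  -0.0021 -0.001 ] n 0.2 pose [ 0.5214 -0.1632  0.1411]
xyz [-0.4  0.9 85.1] rot [-0.003  -0.0021 -0.001 ] n 0.2 pose [ 0.5214 -0.1632  0.1411]
xyz [-4.1  0.9 86.7] rot [-0.003  -0.0021 -0.001 ] n 0.2 pose [ 0.5214 -0.1632  0.1411]
```

Emit:
play_rows --xyz '[[12,0.5,25],[21,1,50],[21.7,1,70],[21.7,1,76],[14,1,79],[7,1,82],[2,1,84],[-0.4,1,85],[-2,1,85.8],[-2,1,85.8]]' --rot '[[0,0,0],[0,0,0],[0,0,0],[0,0,0],[0,0,0],[0,0,0],[0,0,0],[0,0,0],[0,0,0],[0,0,0]]' --grip '[0,0,0,0,0,0,0,0,0,0]'

```text
time_s: 38.45
eef_pos: [0.5602, -0.1285, 0.0724]
eef_rot: [-0.315, 0.701, -0.638, 0.047]
wrist_force: [0.2, -0.8, -1.1]
opening: -0.001
grasp_force: 0.0
```

Run:
```python
from h import *
sl(); o=readout.get_obs(); print('f sleeve',(F.T@o['wrist_force']).round(1))
```

```text
TCP in sleeve [   0.  -114.3   31.6] q6 1.72
f sleeve [-0.4 -0.8 -1. ]
```

Emit:
play_rows --xyz '[[-0.9,0,0.4],[-1.8,0,0.8],[-2.8,0,1.2],[-3.7,0,1.6],[-4.6,0,2],[-5.5,0,2.3],[-5.5,0,2.3],[-5.5,0,2.3],[-5.5,0,2.3],[-5.5,0,2.3]]' --rot '[[0,0,0],[0,0,0],[0,0,0],[0,0,0],[0,0,0],[0,0,0],[0,0,0],[0,0,0],[0,0,0],[0,0,0]]' --grip '[0,0,0,0,0,0,0,0,0,0]'

```text
time_s: 39.7
eef_pos: [0.561, -0.1274, 0.0727]
eef_rot: [-0.313, 0.7, -0.64, 0.051]
wrist_force: [-7.8, -14.9, 2.9]
opening: 0.0
grasp_force: 7.7
```

Run:
```python
from h import *
sl(); o=readout.get_obs(); print('f sleeve',(F.T@o['wrist_force']).round(1))
```

```text
TCP in sleeve [   0.9 -113.2   31.5] q6 1.72
f sleeve [ -5.1 -15.    6.3]
```

Emit:
play_rows --xyz '[[-0.9,0,0.4],[-1.8,0,0.8],[-2.8,0,1.2],[-3.7,0,1.6],[-4.6,0,2],[-5.5,0,2.3],[-5.5,0,2.3],[-5.5,0,2.3],[-5.5,0,2.3],[-5.5,0,2.3]]' --rot '[[0,0,0],[0,0,0],[0,0,0],[0,0,0],[0,0,0],[0,0,0],[0,0,0],[0,0,0],[0,0,0],[0,0,0]]' --grip '[0,0,0,0,0,0,0,0,0,0]'

```text
time_s: 40.95
eef_pos: [0.5624, -0.1271, 0.0737]
eef_rot: [-0.31, 0.7, -0.641, 0.055]
wrist_force: [-15.7, -31.6, 4.7]
opening: 0.002
grasp_force: 15.6
```

Emit:
play_rows --xyz '[[8,0,0],[20,0,-5],[30,0,-15],[30,0,-50],[30,0,-90],[30,0,-120],[30,0,-120],[30,0,-120],[30,0,-120],[30,0,-120]]' --rot '[[0,0,0],[0,0,0],[0,0,0],[0,0,0],[0,0,0],[0,0,0],[0,0,0],[0,0,0],[0,0,0],[0,0,0]]' --grip '[0,0,0,0,0,0,0,0,0,0]'

```text
time_s: 42.2
eef_pos: [0.5095, -0.1892, 0.157]
eef_rot: [-0.315, 0.701, -0.638, 0.046]
wrist_force: [-0.1, -0.9, 0.0]
opening: 0.001
grasp_force: 0.0
```

Run:
```python
from h import *
sl()
t=cam('top'); C=cloud(t); S=(C-O)@F*1e3; hsv=cv2.cvtColor(t['color'],cv2.COLOR_RGB2HSV).astype(int)
b=[u for u in range(268,300) if hsv[204:208,u,1].mean()>70]; print('tab cols',b, hsv[206,270:282].tolist())
for nm,p in dict(ball=(274,266),lab=(231,257),stamp=(176,284),jar=(342,163)).items(): print(nm,pts(t,p).round(3),t['color'][p[1],p[0]])
c=cam('wrist'); S=(cloud(c)-O)@F*1e3; h=cv2.cvtColor(c['color'],cv2.COLOR_RGB2HSV)
m=(h[...,1]>90)&(abs(S[...,0])<9)&(S[...,2]>15)&(S[...,2]<30)&(abs(S[...,1]+95)<15); print(m.sum(), np.percentile(S[m],[1,50,99],axis=0).round(1) if m.any() else '')
```

```text
TCP in sleeve [  -0.9 -175.6  129.8] q6 1.76
tab cols [275, 276] [[15, 36, 235], [16, 36, 234], [17, 37, 232], [17, 33, 237], [15, 33, 235], [11, 186, 122], [12, 109, 197], [27, 10, 255], [17, 20, 251], [17, 22, 249], [16, 24, 247], [16, 23, 249]]
ball [[ 0.43  -0.105  0.001]] [120 104  81]
lab [[ 0.453 -0.005  0.01 ]] [252 250 242]
stamp [[0.393 0.114 0.051]] [104  66  41]
jar [[ 0.652 -0.259  0.097]] [250 245 234]
415 [[ -8.7 -98.3  15.4]
 [  1.  -94.8  23.7]
 [  9.  -81.3  25.5]]
```

```bash
python3 -c "
from bench import ctrl
print(ctrl.hand_in())"
```

```text
the job is handed in; nothing more can be done
None
```

I've handed the job in. The tray is back in the sleeve, turned end for end with only the tab showing, and did not move under a final 32 N push. I last saw the slice lying flat in the big compartment just before the tray went in, and the ball, stamp, labels and jar are where they started.

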